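# Brake the banding wheel, load the jug, release the brake

### The job

Pull the banding wheel's brake lever round to its third notch and let go of it. With the brake set there, stand the jug with the handle gently and upright in the middle of the wheel, its handle over the dark line on the wheel, and let go; then press the release button and hold it until the lever has swung fully home. Leave the other pots and tools where they are.

Things in the scene. Friction and masses are not known exactly. Their poses are not given: they have to be found in the camera images.
- banding_wheel: The fixed turntable unit of dark steel and grey paint, standing on the table: a low foot 150 mm across under the wheel head, joined by a flat foot bar (60 mm wide, 12 mm high) to the brake 160 mm away. Origin on the wheel axis at table level; the brake pivot lies at its (0, -160) mm, the button housing (46 x 50 mm, 60 mm high) at (64, -160) mm. Its place and yaw vary.
- wheel_top (a point): Centre of the top of the round aluminium wheel head (180 mm across, top 70 mm above the table, scribed rings of 100 and 144 mm). Turns with the wheel: x points along the dark line, 8 mm wide, running from centre to rim on one side only; z up. The wheel spins almost freely with the lever home; a rubber shoe holds it when the lever is at the third notch.
- brake_pivot (a point): Point on the vertical axis of the brake lever, 60 mm above the table, on top of the steel hub (76 mm across; a cap rises 5 mm more). A dark quadrant plate under the arm bears a pale rib at each of the four notches and a short one at home; the arm lies over the rib of its notch. Forces at the grip stay below about 6 N.
- brake_lever (a joint): Angle in rad: 0 home, growing clockwise seen from above. At home the arm points along -y of banding_wheel, 5 degrees towards its +x; pulled towards its -x. Notches hold it at about 0.30, 0.60, 0.90, 1.20 (within 0.03; stop at 1.32). Pulled forward it clicks in 0.03 to 0.06 past a notch; a spring draws it back onto the last one passed. It starts home or at the first notch.
- lever_grip (a point): Point on the axis of the lever's upright black round grip (16 mm across, from 48 to 106 mm above the table), 85 mm above the table and 100 mm from the pivot. The steel arm below it is 12 mm wide with its top at 59 mm. x points outward along the arm. Free to turn in a light pinch from above.
- release_button (a joint): Travel of the release button in m: 0 up, 0.006 fully down; frees the ratchet from about 0.004 on. About 4 to 6 N when down. Keep it down about 1.5 s while the lever swings home by its spring; let up early, the ratchet catches at a lower notch and the button must be pressed again.
- button_top (a point): Centre of the top of the round black release button, 26 mm across, on the grey housing beside the lever hub; its top stands 78 mm above the table and 18 mm above the housing. Pressed straight down.
- jug: Loose jug to be loaded: pale unglazed clay, 150 mm tall, 0.3 to 0.55 kg; body 68 mm across up to 95 mm, then tapering to a straight round neck 40 mm across from 118 mm to the top. One loop handle, reaching 61 mm from the axis, 30 to 98 mm high. Origin: centre of underside; z up, x towards the handle. Starts in one of three places, swapped with the two handleless pots, any yaw.
- jug_handle (a point): Middle of the jug's handle, 54 mm from its axis, 64 mm above its foot.
- tall_bottle: Loose bystander: bottle of the same clay without a handle, 68 mm across, 165 mm tall, neck 36 mm across. Origin: centre of underside.
- squat_vase: Loose bystander: vase of the same clay without a handle, 72 mm across, 110 mm tall. Origin: centre of underside.
- brush_pot: Loose bystander: blue pot 68 mm across with upright brushes, 235 mm tall in all, spreading to about 110 mm across at the top, left of the wheel. Origin: centre of underside.
- slip_bowl: Loose bystander: empty white plastic bowl 120 mm across, 55 mm high, beyond the wheel. Origin: centre of underside.
- glaze_jar: Loose bystander: amber glass jar 64 mm across, 85 mm tall. Origin: centre of underside.
- lidded_pot: Loose bystander: small white lidded pot 68 mm across, 68 mm tall. Origin: centre of underside.
- wood_rib: Loose bystander: flat wooden shaping rib, 50 x 100 x 10 mm, lying before the wheel. Origin: centre of underside.
There are look-alikes about, which are no part of the job. What is shaped like the jug but orange or red is not meant.

How it is judged:
By the outcome, as a careful person would: the job done as asked, in the order asked, and still so for the second after the job is handed in, with the robot touching nothing.
It also fails if it takes over 67 s, if anything falls off the work surface, if the arm or the gripper's body presses on something with over 40 N, if the wrist force passes 120 N, or if a joint passes its speed limit or range.

### The arm

A 6-joint arm with a two-finger parallel gripper is mounted at the origin on the work surface. World frame = base frame: x ahead of the robot, y to its left, z up, the work surface at z = 0. Lengths are in m, angles in degrees, forces in N, time in s.
With the tool pointing down it reaches from about 0.4 to 0.825 m from the base axis. Payload 7 kg.
Tool frame: the origin (TCP) lies at the centre of the arm's flange, where the gripper is bolted on; the fingertips stand 178 mm ahead of it and the grasp point (between the pads) lies 159 mm ahead of it; z points along the fingers, y is the line along which they close (so a half turn about z gives the same grasp; the last joint's range is limited). The gripper opens to 88 mm and grips with 3 to 60 N. Pads are 19 mm wide; open, the fingers measure 130 mm over their backs; the gripper's body (78 mm by 193 mm) begins 47 mm behind the grasp point.
Start: joints at [-57.806, 20.546, 0.682, 0, -70.136, -16.507], TCP at [0.182, -0.65, 0.405] pointing down, gripper open.
Joint ranges: [-176.03, 176.03], [-82.01, 121.73], [-58.28, 71.71], [-173.87, 95.51], [-174.79, -0.11], [-173.66, 173.66]. Speed limits (degrees/s): [136.94, 136.94, 172.46, 180, 180, 180].

### API

Orientations are given as [roll, pitch, yaw] about the fixed x, y, z axes, in that order (R = Rz(yaw) Ry(pitch) Rx(roll)).
In Python, from plant import telemetry, snapshot, workorder, nets gives the robot as it stands.
- The arm moves only by the shell command python3 -m creep 'ROWS'. ROWS is JSON, a list that holds one entry, the list of rows, each a list of 5 numbers: the shift along the tool's x, y, z normalised to -1 to 1, where 1 is 0.2 m, then the turn about the tool's z normalised to -1 to 1, where 1 is pi/2 rad, then the opening, from 0 (shut) to 1 (fully open). In form: [[[x, y, z, spin, hand], ...]]. A call has 1 to 8 rows; each row shifts and turns the commanded pose from where the row before left it, along the tool's axes as they then stand; what a row does not reach is not made up. A row lasts 1/12 s, in which the tool goes at most 41.7 mm and 7.16 degrees, less where a joint would pass 70% of its speed; a pose out of reach is approached as far as the arm can. A call with a number of a shift or a turn outside -1 to 1 is refused whole. A call with a gripper value outside its range is refused whole. The fingers move at their own pace and stop on an object; the grip force is fixed at half the most. Time passes only in rows, so rows that do not move let the fingers close. It gives the time, the measured TCP pose, the force, the opening and the grip force at its end, in the units of the state.
- telemetry.get_obs(): the state, without advancing time (a new reading comes with each control period).
- snapshot(name): name is "scene" or "side" or "wrist"; returns a dict with "frame" (384x512x3 uint8, red, green, blue), "fx", "fy", "cx", "cy" (pixels), "rvec" (rotation vector, rad) and "tvec" (3), from world to camera coordinates, as OpenCV has them; the wrist camera has in their place "mount" (4x4, takes a point from camera to tool coordinates, whose origin is the TCP and whose axes are the flange's). Camera axes: x right, y down, z forward; pixel columns grow to the right and rows downward; lengths in m; the calibration is good to about 2 mm. A picture is of the moment at which its call begins: read the wrist's pose just before it. There is no depth.
- workorder.close_job(): hands the job in; it is judged then, once.
Trained networks look in a picture, given as the dict that the camera call returned (one of the last four; its "shot" number tells which), for a name from the list of things; names that differ only in an ending like _2 or _b are one class to them, and where a whole thing is asked for, a point or a joint stands for the part that bears it (a point fixed in the world has none). Each returns a list of dicts, best first, with "confidence" (0 to 1); they miss things now and then, are a little off and sometimes report something else, mostly with a low value. They report only what shows in the picture. A call takes as long as a camera call. They do not tell look-alikes from the thing itself.
- nets.find_in(picture, query): "uv" ([column, row] in pixels, amid what is visible of it).
- nets.masks_of(picture, query): "region" (384x512 bool, what is visible of it) and "uv" ([column, row] in pixels, amid what is visible of it).
- nets.landmark_of(picture, query): "uv" ([column, row] in pixels: a listed point, or the origin of a listed thing).
The state is a dict: "clock": time; "joint_pos": joint angles; "qvel": joint speeds; "tau": joint torques, N m; "tool_pos": TCP position; "orientation": TCP orientation; "force": force on the tool from outside, world axes, zero at the start; "moment": the same for the moment, N m; "opening": finger opening in m; "gripper_force": force on a finger pad.
Only numpy, scipy, OpenCV 4.12 (cv2) and the standard library are available. Lean on these libraries where they do the work, as an engineer would, in place of code of your own. Each camera call takes 0.05 s, during which the arm holds its last target. There are 200 camera calls.

## Working session

There is one attempt and no reset: what is moved stays moved. The work goes in short steps, Python scripts to look and compute and a shell command to move; the robot and the scene stay as the last step left them, time stands still between calls to the robot, and variables do not carry over. Pictures are saved under pics/ and viewed, at most 10 in all, crops included, and the job is handed in when it is done.

```bash
ls; mkdir -p pics; cat > h.py <<'E'
import numpy as np, cv2
from plant import telemetry, snapshot, workorder, nets
from scipy.spatial.transform import Rotation as R
def cam(p, st=None):
    """K, Rwc, twc (world->cam)"""
    K=np.array([[p['fx'],0,p['cx']],[0,p['fy'],p['cy']],[0,0,1]])
    if 'mount' in p:
        T=np.eye(4); T[:3,:3]=R.from_euler('xyz',st['orientation'],degrees=True).as_matrix(); T[:3,3]=st['tool_pos']
        M=np.linalg.inv(T@np.array(p['mount']))
        return K,M[:3,:3],M[:3,3]
    return K,cv2.Rodrigues(np.array(p['rvec'],float))[0],np.array(p['tvec'],float).ravel()
def proj(c,X):
    K,r,t=c; q=K@(r@np.array(X,float)+t); return q[:2]/q[2]
def ray(c,uv):
    K,r,t=c; d=r.T@np.linalg.inv(K)@np.array([uv[0],uv[1],1.]); return -r.T@t, d/np.linalg.norm(d)
def atz(c,uv,z):
    o,d=ray(c,uv); return o+d*(z-o[2])/d[2]
def tri(obs):
    A=np.zeros((3,3));b=np.zeros(3);P=[]
    for c,uv in obs:
        o,d=ray(c,uv);M=np.eye(3)-np.outer(d,d);A+=M;b+=M@o
    X=np.linalg.solve(A,b)
    return X,[np.round(proj(c,X)-uv,1) for c,uv in obs]
def save(p,n): cv2.imwrite('pics/'+n,cv2.cvtColor(p['frame'],cv2.COLOR_RGB2BGR))
E
cat > a.py <<'E'
from h import *
s=telemetry.get_obs(); print(s['clock'],s['tool_pos'],s['orientation'])
ps={n:snapshot(n) for n in('scene','side')}
cs={n:cam(ps[n],s) for n in ps}
for n in ps: print(n,'cam at',np.round(-cs[n][1].T@cs[n][2],3))
for q in ['wheel_top','brake_pivot','lever_grip','button_top','jug','jug_handle','banding_wheel','tall_bottle','squat_vase','brush_pot']:
    o={n:nets.landmark_of(ps[n],q)[:4] for n in ps}
    print(q,{n:[(np.round(d['uv']).tolist(),round(d['confidence'],2)) for d in o[n]] for n in o})
    if all(o.values()):
        X,e=tri([(cs[n],o[n][0]['uv']) for n in o]); print('   ',np.round(X,3),e)
im=np.hstack([ps['scene']['frame'],ps['side']['frame']])
cv2.imwrite('pics/a.png',cv2.cvtColor(cv2.resize(ps['scene']['frame'],(768,576)),cv2.COLOR_RGB2BGR))
cv2.imwrite('pics/b.png',cv2.cvtColor(cv2.resize(ps['side']['frame'],(768,576)),cv2.COLOR_RGB2BGR))
E
python3 a.py
```

```text
pics
0.0 [ 0.18244521 -0.64966264  0.40367809] [ 1.79899992e+02 -9.14428472e-03 -1.64321692e+02]
scene cam at [ 1.282 -0.271  1.085]
side cam at [-0.057  1.06   0.802]
wheel_top {'scene': [([330.0, 182.0], 0.9)], 'side': [([197.0, 223.0], 0.76)]}
    [0.593 0.252 0.071] [array([0.6, 0.3]), array([ 0.7, -0.2])]
brake_pivot {'scene': [([279.0, 201.0], 0.69)], 'side': [([234.0, 198.0], 0.75)]}
    [0.591 0.084 0.06 ] [array([-0.4, -0.2]), array([-0.4,  0.1])]
lever_grip {'scene': [([244.0, 203.0], 0.84)], 'side': [([256.0, 180.0], 0.82), ([201.0, 245.0], 0.23)]}
    [ 0.573 -0.015  0.079] [array([0.3, 0.2]), array([ 0.3, -0.1])]
button_top {'scene': [([126.0, 300.0], 0.39)], 'side': [([215.0, 187.0], 0.65)]}
    [ 0.774 -0.293 -0.067] [array([50.1, 22.6]), array([ 33.4, -18.3])]
jug {'scene': [([194.0, 232.0], 0.9), ([116.0, 181.0], 0.89), ([171.0, 269.0], 0.88), ([107.0, 225.0], 0.7)], 'side': [([270.0, 163.0], 0.95), ([238.0, 160.0], 0.94), ([376.0, 182.0], 0.81), ([339.0, 164.0], 0.68)]}
    [ 0.605 -0.171  0.061] [array([1.6, 1.1]), array([ 1.5, -0.7])]
jug_handle {'scene': [([128.0, 165.0], 0.98), ([180.0, 303.0], 0.96), ([177.0, 210.0], 0.62), ([226.0, 176.0], 0.54)], 'side': [([285.0, 157.0], 0.8), ([384.0, 174.0], 0.73), ([359.0, 152.0], 0.57)]}
    [ 0.496 -0.226  0.159] [array([32.3, 22.6]), array([ 25.8, -18.5])]
banding_wheel {'scene': [([326.0, 198.0], 0.92)], 'side': [([162.0, 216.0], 0.72), ([202.0, 245.0], 0.7)]}
    [0.671 0.241 0.068] [array([14.8,  5. ]), array([15.9, -3.3])]
tall_bottle {'scene': [([151.0, 213.0], 0.82)], 'side': []}
squat_vase {'scene': [([125.0, 255.0], 0.75)], 'side': [([307.0, 161.0], 0.61)]}
    [ 0.563 -0.368 -0.003] [array([0.9, 0.7]), array([ 0.8, -0.4])]
brush_pot {'scene': [([366.0, 154.0], 0.57)], 'side': [([196.0, 223.0], 0.65), ([186.0, 313.0], 0.59)]}
    [0.559 0.346 0.135] [array([-8.9, -3.4]), array([-11.2,   1.9])]
```

View pics/a.png

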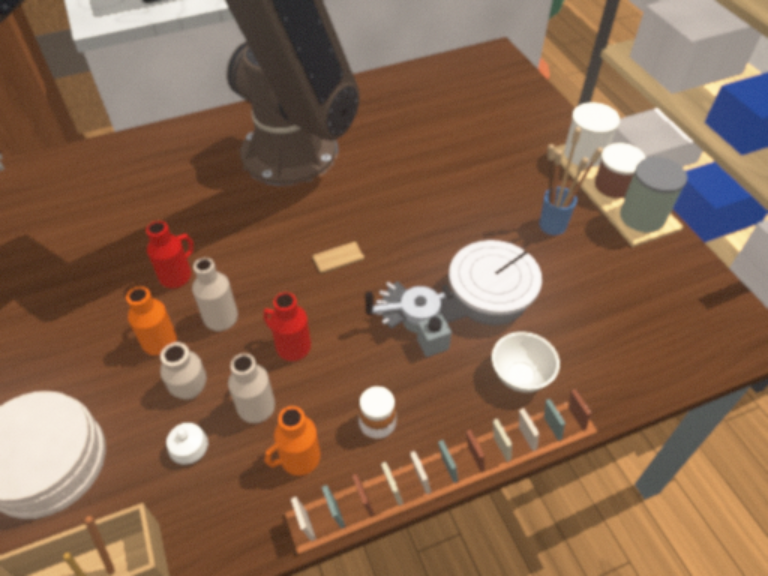

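View pics/b.png

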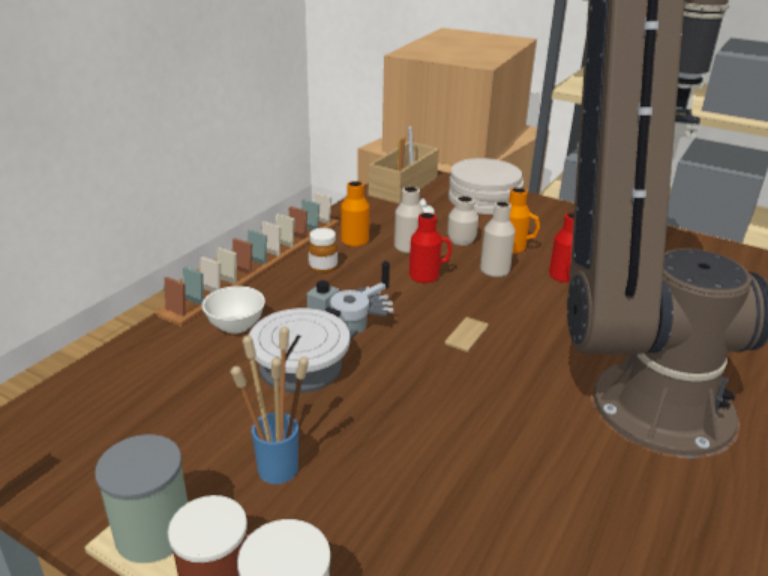

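```bash
cat > b.py <<'E'
from h import *
s=telemetry.get_obs()
p=snapshot('wrist');c=cam(p,s);print(np.round(p['mount'],3).tolist());print('wcam',np.round(-c[1].T@c[2],3), [np.round(atz(c,u,0)[:2],2) for u in((0,0),(511,0),(511,383),(0,383))])
a=snapshot('scene');b=snapshot('side');ca,cb=cam(a),cam(b)
# pale clay pots: base and top from hand-read pixels
for n,q in (('P1 top',((204,266),(501,211))),('P2 top',((243,362),(410,194))),('vase top',((175,352),(464,204)))):
    X,e=tri([(ca,np.array(q[0])/1.5),(cb,np.array(q[1])/1.5)]);print(n,np.round(X,3),e)
f=a['frame'][160:290,90:220]; g=b['frame'][115:195,255:365]
im=np.hstack([cv2.resize(f,(400,400),interpolation=cv2.INTER_CUBIC),cv2.resize(g,(400,291),interpolation=cv2.INTER_CUBIC)[:291].copy() if 0 else cv2.copyMakeBorder(cv2.resize(g,(400,291),interpolation=cv2.INTER_CUBIC),0,109,0,0,cv2.BORDER_CONSTANT)])
cv2.imwrite('pics/c.png',im[:,:,::-1])
E
python3 b.py
```

```text
[[-0.001, -0.967, -0.253, 0.069], [1.0, -0.001, 0.001, 0.001], [-0.001, -0.253, 0.967, 0.02], [0.0, 0.0, 0.0, 1.0]]
wcam [ 0.116 -0.667  0.385] [array([ 0.06, -1.02]), array([-0.11, -0.4 ]), array([ 0.44, -0.09]), array([ 0.69, -0.99])]
P1 top [ 0.432 -0.275  0.15 ] [array([1.1, 0.9]), array([ 1. , -0.7])]
P2 top [ 0.652 -0.262  0.139] [array([1. , 0.7]), array([ 0.8, -0.4])]
vase top [ 0.56  -0.367  0.099] [array([1.2, 0.9]), array([ 1. , -0.6])]
```

View pics/c.png

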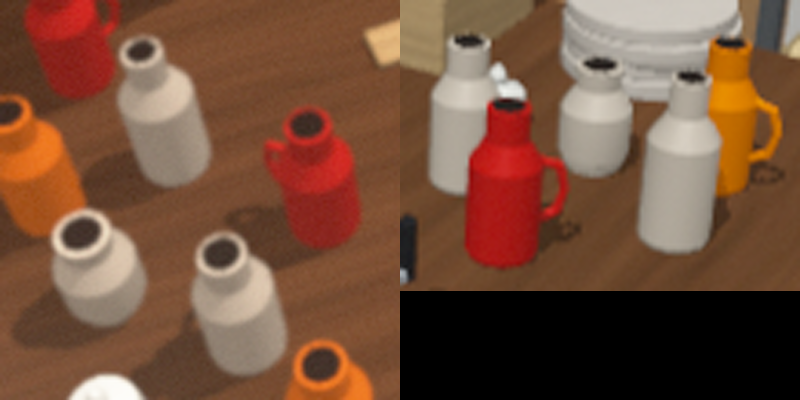

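Look-alikes (768-px scene): red (165,255), (290,330); orange (150,322), (297,443); pale bottle (213,298), pale vase (183,372), pale (250,390). The last has the wide neck, about 0.14 m measured height and a slight bump left of its body, so it should be the jug, with its handle facing away from both cameras. I'll check from above with the wrist camera on the way.

```bash
cat > go.py <<'E'
import sys; from h import *
# usage: go.py x y z yaw n hand -> row values for TCP target, n equal rows
x,y,z,yaw,n,hand=map(float,sys.argv[1:7]); n=int(n)
s=telemetry.get_obs(); p0=np.array(s['tool_pos']); y0=s['orientation'][2]
d=(yaw-y0+180)%360-180
print('from',np.round(p0,4),round(y0,1),'turn',round(d,1))
st=(np.array([x,y,z])-p0)/n
for i in range(n):
    a=np.radians(y0+d*i/n)
    v=[st@[np.cos(a),np.sin(a),0],st@[np.sin(a),-np.cos(a),0],-st[2]]
    print(np.round(np.array(v)/.2,4).tolist(),round(d/n/90,4),hand)
E
python3 go.py 0.62 -0.26 0.46 -117 16 1
```

```text
from [ 0.1825 -0.6498  0.4046] -164.3 turn 47.3
[-0.1646, 0.0803, -0.0173] 0.0329 1.0
[-0.1685, 0.0717, -0.0173] 0.0329 1.0
[-0.172, 0.0629, -0.0173] 0.0329 1.0
[-0.175, 0.054, -0.0173] 0.0329 1.0
[-0.1775, 0.0449, -0.0173] 0.0329 1.0
[-0.1796, 0.0357, -0.0173] 0.0329 1.0
[-0.1812, 0.0264, -0.0173] 0.0329 1.0
[-0.1823, 0.017, -0.0173] 0.0329 1.0
[-0.183, 0.0075, -0.0173] 0.0329 1.0
[-0.1831, -0.0019, -0.0173] 0.0329 1.0
[-0.1828, -0.0114, -0.0173] 0.0329 1.0
[-0.1819, -0.0208, -0.0173] 0.0329 1.0
[-0.1806, -0.0301, -0.0173] 0.0329 1.0
[-0.1788, -0.0394, -0.0173] 0.0329 1.0
[-0.1766, -0.0486, -0.0173] 0.0329 1.0
[-0.1738, -0.0576, -0.0173] 0.0329 1.0
```

```bash
python3 -m creep '[[[-0.165,0.08,-0.017,0.033,1],[-0.168,0.072,-0.017,0.033,1],[-0.172,0.063,-0.017,0.033,1],[-0.175,0.054,-0.017,0.033,1],[-0.178,0.045,-0.017,0.033,1],[-0.18,0.036,-0.017,0.033,1],[-0.181,0.026,-0.017,0.033,1],[-0.182,0.017,-0.017,0.033,1]]]'
python3 -m creep '[[[-0.183,0.008,-0.017,0.033,1],[-0.183,-0.002,-0.017,0.033,1],[-0.183,-0.011,-0.017,0.033,1],[-0.182,-0.021,-0.017,0.033,1],[-0.18,-0.03,-0.017,0.033,1],[-0.179,-0.039,-0.017,0.033,1],[-0.177,-0.048,-0.017,0.033,1],[-0.174,-0.058,-0.017,0.033,1]]]'
cat > w.py <<'E'
import sys; from h import *
s=telemetry.get_obs(); p=snapshot('wrist'); c=cam(p,s); save(p,sys.argv[1]+'.png')
print(s['clock'],np.round(s['tool_pos'],4),np.round(s['orientation'],1),'qv',np.abs(s['qvel']).max())
np.savez(sys.argv[1]+'.npz',K=c[0],r=c[1],t=c[2])
Z=dict(jug_handle=.064,jug=0,lever_grip=.085,brake_pivot=.06,button_top=.078,wheel_top=.07,tall_bottle=0)
for q in sys.argv[2:]:
    for d in nets.landmark_of(p,q)[:4]: print(q,np.round(d['uv'],1),round(d['confidence'],2),np.round(atz(c,d['uv'],Z[q]),4))
E
python3 w.py w1 jug jug_handle lever_grip
```

```text
clock: 1.92
tool_pos: [0.4502, -0.5467, 0.4328]
orientation: [-180.0, 0.1, 171.8]
force: [0.5, -0.7, -1.3]
opening: 0.0873
gripper_force: 0.0
clock: 2.58
tool_pos: [0.6934, -0.6615, 0.4569]
orientation: [-180.0, 0.1, 149.5]
force: [1.3, -1.8, 1.0]
opening: 0.0878
gripper_force: 0.0
2.5833 [ 0.6934 -0.6615  0.4569] [-1.800e+02  1.000e-01  1.495e+02] qv 121.45508290957932
jug [484.1   3.5] 0.77 [ 0.6589 -0.2635  0.    ]
```

View pics/w1.png

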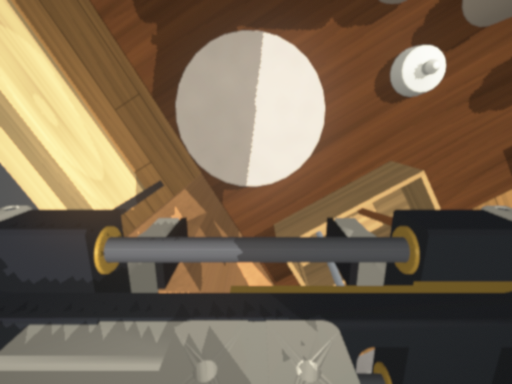

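Spin about the tool's z runs opposite to yaw; I'll fix the helper. The picture shows plates at (250,105) and the lidded pot at (418,70); no jug in view yet.

```bash
sed -i 's/round(d\/n\/90,4)/round(-d\/n\/90,4)/' go.py; python3 go.py 0.62 -0.25 0.46 -117 14 1
```

```text
from [ 0.6932 -0.6624  0.4518] 149.6 turn 93.4
[0.097, 0.1139, -0.0029] -0.0741 1.0
[0.0831, 0.1243, -0.0029] -0.0741 1.0
[0.0681, 0.1332, -0.0029] -0.0741 1.0
[0.0522, 0.1402, -0.0029] -0.0741 1.0
[0.0356, 0.1453, -0.0029] -0.0741 1.0
[0.0185, 0.1484, -0.0029] -0.0741 1.0
[0.0011, 0.1496, -0.0029] -0.0741 1.0
[-0.0163, 0.1487, -0.0029] -0.0741 1.0
[-0.0334, 0.1458, -0.0029] -0.0741 1.0
[-0.0502, 0.1409, -0.0029] -0.0741 1.0
[-0.0662, 0.1341, -0.0029] -0.0741 1.0
[-0.0813, 0.1255, -0.0029] -0.0741 1.0
[-0.0953, 0.1153, -0.0029] -0.0741 1.0
[-0.1081, 0.1034, -0.0029] -0.0741 1.0
```

```bash
python3 -m creep '[[[0.097,0.114,-0.003,-0.074,1],[0.083,0.124,-0.003,-0.074,1],[0.068,0.133,-0.003,-0.074,1],[0.052,0.14,-0.003,-0.074,1],[0.036,0.145,-0.003,-0.074,1],[0.018,0.148,-0.003,-0.074,1],[0.001,0.15,-0.003,-0.074,1]]]'
python3 -m creep '[[[-0.016,0.149,-0.003,-0.074,1],[-0.033,0.146,-0.003,-0.074,1],[-0.05,0.141,-0.003,-0.074,1],[-0.066,0.134,-0.003,-0.074,1],[-0.081,0.125,-0.003,-0.074,1],[-0.095,0.115,-0.003,-0.074,1],[-0.108,0.103,-0.003,-0.074,1],[0,0,0,0,1]]]'
python3 w.py w2 jug jug_handle lever_grip brake_pivot button_top
```

```text
clock: 3.37
tool_pos: [0.6523, -0.4529, 0.4651]
orientation: [-179.7, 0.2, -163.4]
force: [0.6, 0.6, 0.9]
opening: 0.0871
gripper_force: 0.0
clock: 4.03
tool_pos: [0.6155, -0.2451, 0.4692]
orientation: [-179.6, 0.1, -116.5]
force: [-0.6, -1.6, 0.1]
opening: 0.0876
gripper_force: 0.0
4.0333 [ 0.6155 -0.2451  0.4692] [-1.796e+02  1.000e-01 -1.165e+02] qv 6.393799984988499
jug [313.9  19.7] 0.95 [ 0.4453 -0.3973 -0.    ]
jug [307.9 193.9] 0.75 [ 0.5615 -0.1554  0.    ]
jug [182.7 214.1] 0.73 [ 0.776  -0.2206  0.    ]
jug [231.9 159. ] 0.69 [ 0.6514 -0.2684  0.    ]
jug_handle [264.6 159.9] 0.88 [ 0.6001 -0.2513  0.064 ]
jug_handle [483.   18.7] 0.82 [ 0.2732 -0.2889  0.064 ]
jug_handle [145.6 205.1] 0.8 [ 0.7918 -0.2701  0.064 ]
jug_handle [333.9 167.3] 0.76 [ 0.5147 -0.1966  0.064 ]
lever_grip [435.3 226.5] 0.23 [ 0.4199 -0.0561  0.085 ]
```

View pics/w2.png

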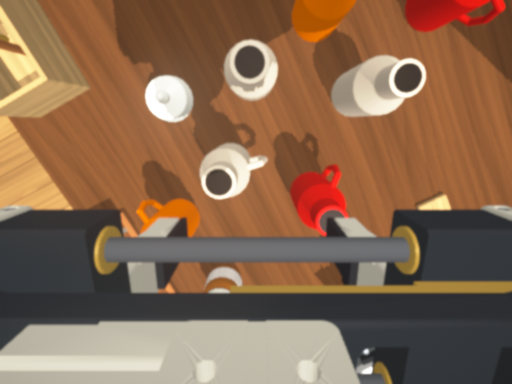

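Confirmed: the pale jug is at (225,172) with its handle at (262,160). Its axis is about (0.651,-0.268) and its handle about (0.600,-0.251), so a 54 mm offset at yaw of about 161°. The tall bottle is at (380,85), the vase at (250,70), and red/orange jugs are around. Next, over the brake.

```bash
python3 go.py 0.6 0.22 0.46 -100 12 1
```

```text
from [ 0.6182 -0.2501  0.466 ] -117.2 turn 17.2
[-0.1707, 0.0964, 0.0025] -0.016 1.0
[-0.1731, 0.0921, 0.0025] -0.016 1.0
[-0.1753, 0.0877, 0.0025] -0.016 1.0
[-0.1775, 0.0833, 0.0025] -0.016 1.0
[-0.1795, 0.0788, 0.0025] -0.016 1.0
[-0.1814, 0.0743, 0.0025] -0.016 1.0
[-0.1832, 0.0697, 0.0025] -0.016 1.0
[-0.1849, 0.0651, 0.0025] -0.016 1.0
[-0.1865, 0.0605, 0.0025] -0.016 1.0
[-0.1879, 0.0558, 0.0025] -0.016 1.0
[-0.1893, 0.051, 0.0025] -0.016 1.0
[-0.1905, 0.0463, 0.0025] -0.016 1.0
```

```bash
python3 -m creep '[[[-0.171,0.096,0.002,-0.016,1],[-0.173,0.092,0.002,-0.016,1],[-0.175,0.088,0.002,-0.016,1],[-0.177,0.083,0.002,-0.016,1],[-0.18,0.079,0.002,-0.016,1],[-0.181,0.074,0.002,-0.016,1],[-0.183,0.07,0.002,-0.016,1],[-0.185,0.065,0.002,-0.016,1]]]'
python3 -m creep '[[[-0.187,0.06,0.002,-0.016,1],[-0.188,0.056,0.002,-0.016,1],[-0.189,0.051,0.002,-0.016,1],[-0.19,0.046,0.002,-0.016,1],[0,0,0,0,1],[0,0,0,0,1]]]'
python3 w.py w3 lever_grip brake_pivot button_top wheel_top jug jug_handle
```

```text
clock: 5.0
tool_pos: [0.6062, 0.0647, 0.4614]
orientation: [-179.9, -0.1, -105.7]
force: [1.3, 0.1, -0.1]
opening: 0.0878
gripper_force: 0.0
clock: 5.5
tool_pos: [0.6002, 0.222, 0.4587]
orientation: [-180.0, -0.1, -99.8]
force: [-0.8, -1.1, -0.0]
opening: 0.0876
gripper_force: 0.0
5.5 [0.6002 0.222  0.4587] [-1.80e+02 -1.00e-01 -9.98e+01] qv 2.2157148317998887
lever_grip [263.8 182.2] 0.61 [0.5911 0.2361 0.085 ]
brake_pivot [249.1  68.1] 0.58 [0.5853 0.0876 0.06  ]
button_top [197.   78.8] 0.79 [0.6522 0.0919 0.078 ]
wheel_top [265.4 191.5] 0.9 [0.5912 0.2533 0.07  ]
```

View pics/w3.png

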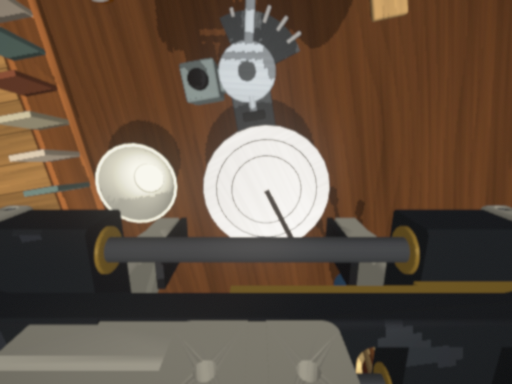

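The picture shows the wheel at (266,187), with the dark line running from (267,191) to (291,237). The hub is at (247,70), the button at (198,76), and the arm lies over the first-notch rib with three ribs still to its right. I'll fit the unit's pose from all three views.

```bash
cat > f.py <<'E'
from h import *
from scipy.optimize import least_squares
ca,cb=cam(snapshot('scene')),cam(snapshot('side')); z=np.load('w3.npz'); cw=(z['K'],z['r'],z['t'])
obs=[(ca,'w',(330,182)),(cb,'w',(197,223)),(cw,'w',(265.4,191.5)),(ca,'p',(279,201)),(cb,'p',(234,198)),(cw,'p',(249.1,68.1)),
(cw,'b',(197,78.8)),(cb,'b',(215,187)),(ca,'g',(244,203)),(cb,'g',(256,180))]
def pts(v):
    x,y,a,l=v; Rz=np.array([[np.cos(a),-np.sin(a)],[np.sin(a),np.cos(a)]]); o=np.array([x,y])
    th=-np.pi/2+np.radians(5)-l
    P={'w':(0,0,.07),'p':(0,-.16,.06),'b':(.064,-.16,.078),'g':(.1*np.cos(th),-.16+.1*np.sin(th),.085)}
    return {k:np.r_[o+Rz@np.array(q[:2]),q[2]] for k,q in P.items()}
def f(v): 
    P=pts(v); return np.concatenate([proj(c,P[k])-u for c,k,u in obs])
s=least_squares(f,[.592,.252,0,.3],loss='soft_l1')
x,y,a,l=s.x; print('xy',np.round(s.x[:2],4),'yaw',np.degrees(a),'lever',l); print(np.round(s.fun.reshape(-1,2),1).tolist())
for k,v in pts(s.x).items(): print(k,np.round(v,4))
for L in (.3,.6,.9,.96,.99): print(L,np.round(pts([x,y,a,L])['g'],4),'outdir',np.degrees(-np.pi/2+a-L)+5)
A,B=atz(cw,(267,191),.07),atz(cw,(291,237),.07); print('line',A,B,np.degrees(np.arctan2(*(B-A)[[1,0]])))
E
python3 f.py
```

```text
xy [0.5908 0.2498] yaw -1.2348216869391047 lever 0.21512225715840103
[[0.1, -0.2], [2.2, -0.1], [-0.1, -2.4], [1.0, -1.6], [-0.6, 1.6], [-1.3, 2.2], [0.0, -3.0], [0.7, 0.9], [2.2, -2.2], [-0.6, -0.5]]
w [0.5908 0.2498 0.07  ]
p [0.5874 0.0899 0.06  ]
b [0.6513 0.0885 0.078 ]
g [ 0.5725 -0.009   0.085 ]
0.3 [ 0.5641 -0.0074  0.085 ] outdir -103.4235555408638
0.6 [0.5364 0.0038 0.085 ] outdir -120.6122893947885
0.9 [0.5133 0.0227 0.085 ] outdir -137.8010232487132
0.96 [0.5094 0.0273 0.085 ] outdir -141.23877001949813
0.99 [0.5075 0.0296 0.085 ] outdir -142.9576434048906
line [0.58886843 0.25297306 0.07      ] [0.56496945 0.3291264  0.07      ] 107.42327220789007
```

```bash
python3 go.py 0.567 -0.008 0.31 -103 8 0.6
```

```text
from [0.6002 0.2196 0.46  ] -99.9 turn -3.1
[0.1437, -0.0041, 0.0938] 0.0043 0.6
[0.1437, -0.0051, 0.0938] 0.0043 0.6
[0.1436, -0.006, 0.0938] 0.0043 0.6
[0.1436, -0.007, 0.0938] 0.0043 0.6
[0.1435, -0.008, 0.0938] 0.0043 0.6
[0.1435, -0.0089, 0.0938] 0.0043 0.6
[0.1434, -0.0099, 0.0938] 0.0043 0.6
[0.1433, -0.0108, 0.0938] 0.0043 0.6
```

```bash
python3 -m creep '[[[0.144,-0.004,0.094,0.004,0.6],[0.144,-0.005,0.094,0.004,0.6],[0.144,-0.006,0.094,0.004,0.6],[0.144,-0.007,0.094,0.004,0.6],[0.144,-0.008,0.094,0.004,0.6],[0.143,-0.009,0.094,0.004,0.6],[0.143,-0.01,0.094,0.004,0.6],[0.143,-0.011,0.094,0.004,0.6]]]'
python3 -m creep '[[[0,0,0,0,0.6],[0,0,0,0,0.6]]]'
cat > l.py <<'E'
import sys; from h import *
s=telemetry.get_obs(); print(s['clock'],np.round(s['tool_pos'],4),np.round(s['orientation'],1),s['force'],s['opening'])
ps={n:snapshot(n) for n in('scene','side')}; cs={n:cam(ps[n]) for n in ps}
piv=np.array([.5874,.0899])
for q in ['lever_grip','brake_pivot']:
    o={n:nets.landmark_of(ps[n],q)[:2] for n in ps}
    for n in o:
        for d in o[n]: print(q,n,np.round(d['uv'],1),round(d['confidence'],2),np.round(atz(cs[n],d['uv'],.085 if q[0]=='l' else .06),4))
    if all(o.values()):
        X,e=tri([(cs[n],o[n][0]['uv']) for n in o]); print('  tri',np.round(X,4),e)
        if q[0]=='l':
            v=X[:2]-piv; print('  r',np.hypot(*v),'lever',np.radians(-86.2-np.degrees(np.arctan2(v[1],v[0]))))
g=s['tool_pos']+R.from_euler('xyz',s['orientation'],degrees=True).apply([0,0,.159]);print('grasp pt',np.round(g,4),[np.round(proj(cs[n],g)) for n in cs])
if len(sys.argv)>1:
    h=[]
    for n in ps:
        u=proj(cs[n],[.5874,.05,.1]).astype(int); f=ps[n]['frame'][max(0,u[1]-50):u[1]+50,u[0]-50:u[0]+50]; h.append(cv2.resize(f,(400,400),interpolation=cv2.INTER_CUBIC))
    cv2.imwrite('pics/'+sys.argv[1]+'.png',np.hstack(h)[:,:,::-1])
E
python3 l.py l1
```

```text
clock: 6.62
tool_pos: [0.5672, -0.0092, 0.3094]
orientation: [-179.9, -0.0, -102.8]
force: [0.7, -0.8, 0.3]
opening: 0.0527
gripper_force: 0.0
clock: 6.78
tool_pos: [0.5671, -0.0093, 0.3089]
orientation: [180.0, -0.1, -102.9]
force: [0.8, 0.0, 0.2]
opening: 0.0527
gripper_force: 0.0
6.7833 [ 0.5671 -0.0093  0.3089] [ 1.800e+02 -1.000e-01 -1.029e+02] [0.77791781 0.0244351  0.23072242] 0.05271005900549955
lever_grip scene [245.7 201.4] 0.71 [ 0.5739 -0.011   0.085 ]
lever_grip side [257.8 181.1] 0.57 [ 0.5614 -0.0046  0.085 ]
lever_grip side [214.7 189.2] 0.42 [0.6425 0.1056 0.085 ]
  tri [ 0.5675 -0.0108  0.0791] [array([-0.7, -0.4]), array([-0.7,  0.3])]
  r 0.10261941300125443 lever 0.26179478526511896
brake_pivot scene [279.5 203.7] 0.86 [0.6009 0.0821 0.06  ]
brake_pivot side [233.5 200.7] 0.69 [0.5836 0.0949 0.06  ]
  tri [0.5928 0.0843 0.0505] [array([-0.6, -0.3]), array([-0.6,  0.2])]
grasp pt [ 0.567  -0.0097  0.1499] [array([245., 185.]), array([258., 161.])]
```

View pics/l1.png

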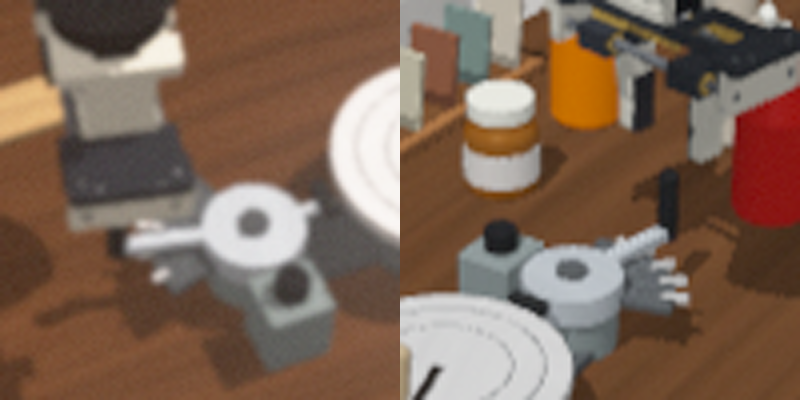

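The gripper is right above the black grip: scene crop (118,240), side crop (668,200), arm over the first notch. Descending and caging it.

```bash
python3 -m creep '[[[0,0,0.1,0,0.6],[0,0,0.1,0,0.6],[0,0,0.11,0,0.6],[0,0,0,0,0.28],[0,0,0,0,0.28],[0,0,0,0,0.28],[0,0,0,0,0.28]]]'
python3 - <<'E'
from h import *
s=telemetry.get_obs(); x0,y0,z0=s['tool_pos']; yaw=s['orientation'][2]; print(x0,y0,z0,yaw,s['force'],s['opening'])
# arc about the pivot: TCP lever angle steps
piv=np.array([.5885,.089]); v=np.array([x0,y0])-piv; print(np.hypot(*v))
t0=np.arctan2(v[1],v[0]); r=np.hypot(*v); n=12
tot=.82; rows=[]; px=np.array([x0,y0]); d=tot/n
for i in range(n):
    t=t0-d*(i+1); q=piv+r*np.array([np.cos(t),np.sin(t)]); a=np.radians(yaw)-d*i
    m=q-px; px=q; print(np.round([m@[np.cos(a),np.sin(a)]/.2, m@[np.sin(a),-np.cos(a)]/.2, 0, d/(np.pi/2)],4), np.round(q,3))
E
```

```text
clock: 7.67
tool_pos: [0.5685, -0.0073, 0.2493]
orientation: [-179.8, -0.0, -102.7]
force: [-0.6, -0.4, -0.2]
opening: 0.0311
gripper_force: 0.0
0.5684551362340484 -0.007250329168914825 0.24927215344676576 -102.7040330597445 [-0.60853224 -0.37967985 -0.17937384] 0.031052208673943302
0.09831542314672716
[-0.0006  0.0336  0.      0.0435] [ 0.562 -0.006]
[-0.0006  0.0336  0.      0.0435] [ 0.556 -0.004]
[-0.0006  0.0336  0.      0.0435] [ 0.549 -0.001]
[-0.0006  0.0336  0.      0.0435] [0.543 0.002]
[-0.0006  0.0336  0.      0.0435] [0.537 0.005]
[-0.0006  0.0336  0.      0.0435] [0.532 0.009]
[-0.0006  0.0336  0.      0.0435] [0.526 0.013]
[-0.0006  0.0336  0.      0.0435] [0.521 0.017]
[-0.0006  0.0336  0.      0.0435] [0.517 0.022]
[-0.0006  0.0336  0.      0.0435] [0.512 0.027]
[-0.0006  0.0336  0.      0.0435] [0.508 0.032]
[-0.0006  0.0336  0.      0.0435] [0.504 0.038]
```

```bash
python3 -m creep '[[[0,0.034,0.01,0.043,0.28],[0,0.034,0,0.043,0.28],[0,0.034,0,0.043,0.28],[0,0.034,0,0.043,0.28],[0,0.034,0,0.043,0.28],[0,0.034,0,0.043,0.28]]]'
python3 -m creep '[[[0,0.034,0,0.043,0.28],[0,0.034,0,0.043,0.28],[0,0.034,0,0.043,0.28],[0,0.034,0,0.043,0.28],[0,0.034,0,0.043,0.28],[0,0.034,0,0.043,0.28],[0,0,0,0,0.28],[0,0,0,0,0.28]]]'
python3 l.py l2
```

```text
clock: 8.17
tool_pos: [0.5317, 0.0084, 0.2476]
orientation: [-179.7, 0.2, -126.1]
force: [4.4, 0.1, -1.5]
opening: 0.0246
gripper_force: 1.9
clock: 8.83
tool_pos: [0.5037, 0.0375, 0.2478]
orientation: [-179.8, 0.3, -149.0]
force: [5.1, -1.6, 2.2]
opening: 0.0245
gripper_force: 2.5
8.8333 [0.5037 0.0375 0.2478] [-179.8    0.3 -149. ] [ 5.11195786 -1.566059    2.24002779] 0.02451281604158044
lever_grip scene [250.8 181.5] 0.73 [0.512  0.0295 0.085 ]
lever_grip side [269.7 191. ] 0.61 [0.5027 0.0255 0.085 ]
  tri [0.5061 0.0277 0.083 ] [array([-1.3, -0.8]), array([-1.4,  0.6])]
  r 0.10231717169988923 lever 0.98413924436467
brake_pivot scene [280.1 201.7] 0.83 [0.595  0.0867 0.06  ]
brake_pivot side [234.7 201. ] 0.94 [0.5798 0.0943 0.06  ]
  tri [0.5875 0.0876 0.0527] [array([-0.9, -0.5]), array([-0.9,  0.3])]
grasp pt [0.5048 0.0374 0.0888] [array([252., 178.]), array([267., 191.])]
```

View pics/l2.png

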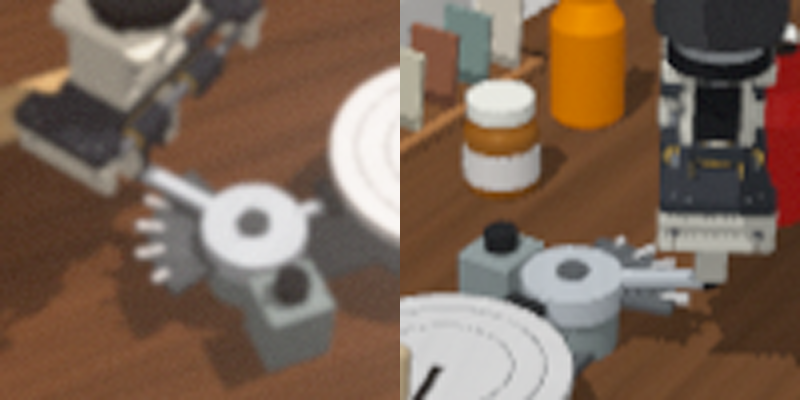

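Lever pulled to about 1.0 rad. I'll ease back onto the notch, open, and lift.

```bash
python3 -m creep '[[[0,-0.034,0,-0.043,0.28],[0,-0.034,0,-0.043,0.28],[0,-0.034,0,-0.043,0.28],[0,0,0,0,0.6],[0,0,0,0,0.6],[0,0,0,0,0.6]]]'
python3 -m creep '[[[0,0,-0.2,0,0.6],[0,0,-0.2,0,0.8],[0,0,-0.2,0,1],[0,0,-0.2,0,1],[0,0,-0.15,0,1],[0,0,0,0,1]]]'
python3 l.py l3; python3 go.py 0.651 -0.265 0.46 -103 14 1
```

```text
clock: 9.63
tool_pos: [0.5134, 0.0201, 0.246]
orientation: [-179.9, 0.0, -137.7]
force: [-0.7, -0.4, 0.7]
opening: 0.0387
gripper_force: 0.0
clock: 10.13
tool_pos: [0.5141, 0.0206, 0.443]
orientation: [-179.6, 0.5, -137.6]
force: [1.1, -0.2, 0.5]
opening: 0.0791
gripper_force: 0.0
10.1333 [0.5141 0.0206 0.443 ] [-179.6    0.5 -137.6] [ 1.08810421 -0.17771587  0.5227657 ] 0.07908940205706236
lever_grip scene [247.8 186.1] 0.56 [0.5247 0.015  0.085 ]
lever_grip side [268.9 189.3] 0.86 [0.5094 0.0185 0.085 ]
  tri [0.516  0.0145 0.079 ] [array([-1.2, -0.8]), array([-1.3,  0.5])]
  r 0.10385129414175509 lever 0.8244724048748661
brake_pivot scene [277.9 202.8] 0.84 [0.5962 0.0792 0.06  ]
brake_pivot scene [345.9 250.5] 0.68 [0.8089 0.1809 0.06  ]
brake_pivot side [235.9 199.3] 0.63 [0.582  0.0847 0.06  ]
  tri [0.5891 0.0795 0.0536] [array([-1. , -0.5]), array([-1.1,  0.3])]
grasp pt [0.5161 0.0207 0.2841] [array([247., 134.]), array([269., 127.])]
from [0.5129 0.0204 0.4343] -137.6 turn 34.6
[0.0323, -0.1085, -0.0092] -0.0274 1.0
[0.037, -0.107, -0.0092] -0.0274 1.0
[0.0416, -0.1053, -0.0092] -0.0274 1.0
[0.0461, -0.1034, -0.0092] -0.0274 1.0
[0.0505, -0.1013, -0.0092] -0.0274 1.0
[0.0548, -0.0991, -0.0092] -0.0274 1.0
[0.059, -0.0966, -0.0092] -0.0274 1.0
[0.0631, -0.094, -0.0092] -0.0274 1.0
[0.0671, -0.0912, -0.0092] -0.0274 1.0
[0.071, -0.0882, -0.0092] -0.0274 1.0
[0.0747, -0.0851, -0.0092] -0.0274 1.0
[0.0783, -0.0818, -0.0092] -0.0274 1.0
[0.0818, -0.0783, -0.0092] -0.0274 1.0
[0.0851, -0.0747, -0.0092] -0.0274 1.0
```

View pics/l3.png

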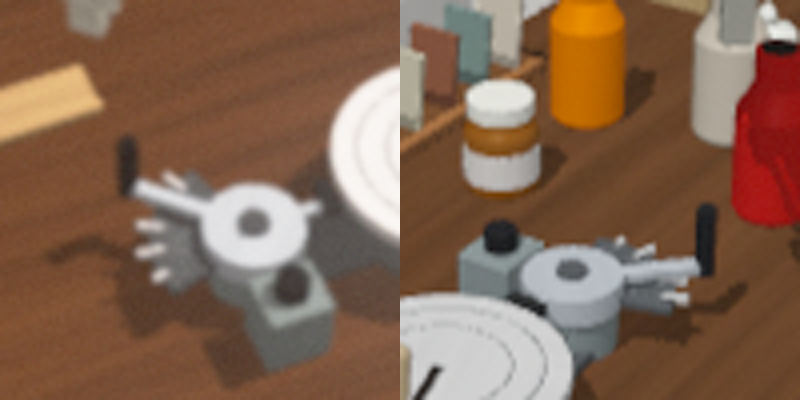

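The arm now lies over the third rib: one rib is visible beyond it at (172,180) and three short of it, and the grip has sprung back to about 0.87–0.9. Now to the jug, with a second wrist view from another side.

```bash
python3 go.py 0.56 -0.25 0.46 -13 18 1
```

```text
from [0.5129 0.0204 0.4343] -137.6 turn 124.6
[0.041, -0.0643, -0.0071] -0.0769 1.0
[0.0484, -0.0589, -0.0071] -0.0769 1.0
[0.0552, -0.0526, -0.0071] -0.0769 1.0
[0.0611, -0.0456, -0.0071] -0.0769 1.0
[0.0662, -0.0379, -0.0071] -0.0769 1.0
[0.0702, -0.0296, -0.0071] -0.0769 1.0
[0.0733, -0.0209, -0.0071] -0.0769 1.0
[0.0753, -0.0119, -0.0071] -0.0769 1.0
[0.0762, -0.0028, -0.0071] -0.0769 1.0
[0.076, 0.0064, -0.0071] -0.0769 1.0
[0.0746, 0.0155, -0.0071] -0.0769 1.0
[0.0722, 0.0244, -0.0071] -0.0769 1.0
[0.0687, 0.0329, -0.0071] -0.0769 1.0
[0.0643, 0.041, -0.0071] -0.0769 1.0
[0.0589, 0.0484, -0.0071] -0.0769 1.0
[0.0526, 0.0552, -0.0071] -0.0769 1.0
[0.0456, 0.0611, -0.0071] -0.0769 1.0
[0.0379, 0.0662, -0.0071] -0.0769 1.0
```

```bash
python3 -m creep '[[[0.041,-0.064,-0.007,-0.077,1],[0.048,-0.059,-0.007,-0.077,1],[0.055,-0.053,-0.007,-0.077,1],[0.061,-0.046,-0.007,-0.077,1],[0.066,-0.038,-0.007,-0.077,1],[0.07,-0.03,-0.007,-0.077,1],[0.073,-0.021,-0.007,-0.077,1],[0.075,-0.012,-0.007,-0.077,1]]]' | head -2
python3 -m creep '[[[0.076,-0.003,-0.007,-0.077,1],[0.076,0.006,-0.007,-0.077,1],[0.075,0.015,-0.007,-0.077,1],[0.072,0.024,-0.007,-0.077,1],[0.069,0.033,-0.007,-0.077,1],[0.064,0.041,-0.007,-0.077,1],[0.059,0.048,-0.007,-0.077,1],[0.053,0.055,-0.007,-0.077,1]]]' | head -2
python3 -m creep '[[[0.046,0.061,-0.007,-0.077,1],[0.038,0.066,-0.007,-0.077,1],[0,0,0,0,1],[0,0,0,0,1]]]'
python3 w.py w4 jug jug_handle
cat > j.py <<'E'
from h import *
L=lambda f:(lambda z:(z['K'],z['r'],z['t']))(np.load(f))
c2,c4=L('w2.npz'),L('w4.npz')
for n in('w2','w4'):
    im=cv2.imread(f'pics/{n}.png'); c=L(n+'.npz'); u=proj(c,[.652,-.266,.15]); 
    g=cv2.cvtColor(im,cv2.COLOR_BGR2GRAY); x,y=np.round(u).astype(int); r=22
    m=np.zeros_like(g); cv2.circle(m,(x,y),r,255,-1); th=((g<100)&(m>0)).astype(np.uint8)
    k,lab,st,ce=cv2.connectedComponentsWithStats(th); i=1+np.argmax(st[1:,4]) ; print(n,'pred',u,'mouth',ce[i],st[i])
    globals()[n]=ce[i]
X,e=tri([(c2,w2),(c4,w4)]);print('mouth',np.round(X,4),e)
E
python3 j.py
```

```text
clock: 11.1
tool_pos: [0.5347, -0.1003, 0.4457]
clock: 11.77
tool_pos: [0.5564, -0.2203, 0.457]
clock: 12.1
tool_pos: [0.5617, -0.2501, 0.4596]
orientation: [179.9, 0.1, -13.0]
force: [-0.2, 0.3, 0.3]
opening: 0.0876
gripper_force: 0.0
12.1 [ 0.5617 -0.2501  0.4596] [ 1.799e+02  1.000e-01 -1.300e+01] qv 2.392685227889248
jug [200.5  22. ] 0.9 [ 0.7807 -0.2167  0.    ]
jug [357.3 208.1] 0.81 [ 0.4447 -0.4016  0.    ]
jug [253.8 104. ] 0.68 [ 0.6522 -0.2664  0.    ]
jug [207.2 176. ] 0.57 [ 0.558 -0.164  0.   ]
jug_handle [226.1 207. ] 0.94 [ 0.5167 -0.1931  0.064 ]
jug_handle [256.  140.6] 0.72 [ 0.6008 -0.258   0.064 ]
w2 pred [220.01926477 179.29899172] mouth [218.12418301 181.67755991] [207 170  24  24 459]
w4 pred [252.15544816  95.34588863] mouth [249.56335878  92.25496183] [236  78  28  30 655]
mouth [ 0.6558 -0.2642  0.1477] [array([0.1, 0. ]), array([ 0. , -0.1])]
```

```bash
cat > k.py <<'E'
from h import *
L=lambda f:(lambda z:(z['K'],z['r'],z['t']))(np.load(f))
ax=np.array([.6545,-.265])
def render(c,ax,th,sh):
    m=np.zeros(sh,np.uint8); a=np.linspace(0,2*np.pi,40)
    def disc(r,z): return np.array([proj(c,[ax[0]+r*np.cos(t),ax[1]+r*np.sin(t),z]) for t in a])
    for (r1,z1),(r2,z2) in (((.034,0),(.034,.095)),((.034,.095),(.02,.118)),((.02,.118),(.02,.15))):
        h=cv2.convexHull(np.vstack([disc(r1,z1),disc(r2,z2)]).astype(np.float32)); cv2.fillConvexPoly(m,h.astype(np.int32),1)
    pl=[(.03,.092),(.045,.092),(.055,.082),(.055,.045),(.045,.036),(.03,.036)]
    P=np.array([proj(c,[ax[0]+r*np.cos(th),ax[1]+r*np.sin(th),z]) for r,z in pl]).astype(np.int32)
    cv2.polylines(m,[P],False,1,9); return m
S={}
for n in('w2','w4'):
    im=cv2.imread(f'pics/{n}.png'); hsv=cv2.cvtColor(im,cv2.COLOR_BGR2HSV)
    pale=((hsv[...,1]<75)&(hsv[...,2]>90)).astype(np.uint8); c=L(n+'.npz')
    roi=np.zeros_like(pale); u=proj(c,[*ax,.07]).astype(int); cv2.circle(roi,tuple(map(int,u)),75,1,-1); roi[205:]=0
    if n=='w2': roi[:130]=0   # vase, lidded pot
    if n=='w4': roi[170:]=0
    S[n]=(c,pale*roi,roi)
    print(n,pale[roi>0].sum())
best=[]
for d in range(130,200,2):
  for dx in(-4,-2,0,2,4):
   for dy in(-4,-2,0,2,4):
    sc=[]
    for n,(c,m,roi) in S.items():
        r=render(c,ax+np.array([dx,dy])/1000,np.radians(d),m.shape)*roi
        dark=cv2.morphologyEx(m,cv2.MORPH_CLOSE,np.ones((3,3))); cs,_=cv2.findContours(dark,cv2.RETR_EXTERNAL,2); 
        mm=np.zeros_like(m); k=max(cs,key=cv2.contourArea)
        # fill mouth but keep the handle's eye: mark mouth disc as in
        mm=m.copy(); q=proj(c,[*ax,.15]); cv2.circle(mm,tuple(map(int,q)),20,1,-1); cv2.circle(r,tuple(map(int,q)),20,1,-1)
        sc.append((r&mm).sum()/((r|mm).sum()))
    best.append((sum(sc),d,dx,dy,*np.round(sc,3)))
for b in sorted(best)[::-1][:6]: print(b)
E
python3 k.py; python3 go.py 0.654 -0.265 0.33 -13 6 1
```

```text
w2 2028
w4 2298
(np.float64(1.7763853372434018), 172, 0, 2, np.float64(0.93), np.float64(0.846))
(np.float64(1.7734980525029498), 168, 0, 2, np.float64(0.929), np.float64(0.845))
(np.float64(1.7714604010107493), 170, 0, 2, np.float64(0.926), np.float64(0.846))
(np.float64(1.7680762403429644), 166, 0, 2, np.float64(0.926), np.float64(0.842))
(np.float64(1.7647716720743944), 174, 0, 2, np.float64(0.923), np.float64(0.842))
(np.float64(1.7599388141349719), 166, 0, 0, np.float64(0.902), np.float64(0.858))
from [ 0.5616 -0.2491  0.4606] -12.9 turn -0.1
[0.078, -0.0043, 0.1088] 0.0001 1.0
[0.078, -0.0044, 0.1088] 0.0001 1.0
[0.078, -0.0044, 0.1088] 0.0001 1.0
[0.078, -0.0044, 0.1088] 0.0001 1.0
[0.078, -0.0044, 0.1088] 0.0001 1.0
[0.078, -0.0044, 0.1088] 0.0001 1.0
```

```bash
python3 -m creep '[[[0.078,-0.006,0.108,0,1],[0.078,-0.006,0.108,0,1],[0.078,-0.005,0.108,0,1],[0.078,-0.005,0.108,0,1],[0.078,-0.005,0.108,0,1],[0.078,-0.005,0.108,0,1],[0,0,0,0,1]]]'
python3 -m creep '[[[0,0,0.08,0,1],[0,0,0.08,0,1],[0,0,0,0,1]]]'
python3 - <<'E'
from h import *
z=np.load('w3.npz'); c=(z['K'],z['r'],z['t']); g=cv2.cvtColor(cv2.imread('pics/w3.png'),cv2.COLOR_BGR2GRAY)
pts=[atz(c,(u,v),.07) for v in range(150,238) for u in range(215,320) if g[v,u]<90]
P=np.array(pts)[:,:2]; ce=np.array([.591,.252]); d=P-ce; r=np.hypot(*d.T); P=P[(r>.012)&(r<.075)]
m=P.mean(0); _,_,V=np.linalg.svd(P-m); t=V[0]*np.sign(V[0]@(m-ce)); print(len(P),'line dir',np.degrees(np.arctan2(t[1],t[0])),'offset of centre',np.cross(t,ce-m), 'from centre',np.degrees(np.arctan2(*(m-ce)[::-1])))
# wheel outline ellipse -> centre
h=(g>170).astype(np.uint8); h[240:]=0; h[:120]=0; h[:,:195]=0; h[:,340:]=0; h[215:]=0
cs,_=cv2.findContours(h,cv2.RETR_EXTERNAL,cv2.CHAIN_APPROX_NONE); k=max(cs,key=cv2.contourArea)[:,0]; k=k[k[:,1]<212]
Q=np.array([atz(c,u,.07)[:2] for u in k]); A=np.c_[2*Q,np.ones(len(Q))]; s=np.linalg.lstsq(A,(Q**2).sum(1),rcond=None)[0]; print('centre',s[:2],'r',np.sqrt(s[2]+s[:2]@s[:2]))
E
```

```text
clock: 12.83
tool_pos: [0.6553, -0.2632, 0.3256]
orientation: [179.9, 0.3, -12.9]
force: [-0.8, 0.8, -1.7]
opening: 0.0878
gripper_force: 0.0
clock: 13.08
tool_pos: [0.6535, -0.2634, 0.2967]
orientation: [180.0, 0.2, -12.9]
force: [-0.5, -0.1, -0.6]
opening: 0.0873
gripper_force: 0.0
79 line dir 107.08110593320283 offset of centre -0.0011849415950084367 from centre 108.59040628770514
centre [0.5877245  0.23323324] r 0.07578892665051923<stdin>:5: DeprecationWarning: Arrays of 2-dimensional vectors are deprecated. Use arrays of 3-dimensional vectors instead. (deprecated in NumPy 2.0)
```

```bash
python3 -m creep '[[[0,0,0,0,0],[0,0,0,0,0],[0,0,0,0,0],[0,0,0,0,0],[0,0,0,0,0],[0,0,0,0,0]]]'
python3 -m creep '[[[0,0,-0.05,0,0],[0,0,-0.1,0,0],[0,0,-0.15,0,0],[0,0,-0.15,0,0],[0,0,-0.15,0,0],[0,0,0,0,0]]]'
python3 go.py 0.591 0.252 0.42 -74.4 14 0
python3 - <<'E'
from h import *
z=np.load('w3.npz'); c=(z['K'],z['r'],z['t']); g=cv2.cvtColor(cv2.imread('pics/w3.png'),cv2.COLOR_BGR2GRAY).astype(float)
g=cv2.GaussianBlur(g,(3,3),0)
gx=cv2.Sobel(g,cv2.CV_64F,1,0);gy=cv2.Sobel(g,cv2.CV_64F,0,1);G=np.hypot(gx,gy)
best=[]
for x in np.arange(.58,.602,.001):
  for y in np.arange(.24,.262,.001):
    s=0
    for t in np.radians(range(0,360,4)):
        u,v=proj(c,[x+.09*np.cos(t),y+.09*np.sin(t),.07])
        if v<205: s+=G[int(round(v)),int(round(u))]
        
    best.append((s,x,y))
for b in sorted(best)[::-1][:5]: print(np.round(b,3))
E
```

```text
clock: 13.58
tool_pos: [0.6546, -0.2644, 0.3005]
orientation: [179.9, -0.1, -12.8]
force: [0.7, -0.7, 0.1]
opening: 0.0534
gripper_force: 0.0
clock: 14.08
tool_pos: [0.6552, -0.2649, 0.4286]
orientation: [179.9, -0.7, -12.8]
force: [0.7, 0.4, 1.5]
opening: 0.0132
gripper_force: 0.0
from [ 0.6552 -0.2649  0.4286] -12.8 turn -61.6
[-0.0632, -0.1749, 0.0031] 0.0489 0.0
[-0.0765, -0.1696, 0.0031] 0.0489 0.0
[-0.0893, -0.1632, 0.0031] 0.0489 0.0
[-0.1015, -0.1559, 0.0031] 0.0489 0.0
[-0.1132, -0.1476, 0.0031] 0.0489 0.0
[-0.1242, -0.1385, 0.0031] 0.0489 0.0
[-0.1344, -0.1286, 0.0031] 0.0489 0.0
[-0.1439, -0.1179, 0.0031] 0.0489 0.0
[-0.1525, -0.1065, 0.0031] 0.0489 0.0
[-0.1602, -0.0945, 0.0031] 0.0489 0.0
[-0.167, -0.0819, 0.0031] 0.0489 0.0
[-0.1728, -0.0688, 0.0031] 0.0489 0.0
[-0.1776, -0.0554, 0.0031] 0.0489 0.0
[-0.1813, -0.0416, 0.0031] 0.0489 0.0
[1.9591315e+04 5.9000000e-01 2.5100000e-01]
[1.8588409e+04 5.9100000e-01 2.5100000e-01]
[1.849144e+04 5.900000e-01 2.520000e-01]
[1.8287938e+04 5.9000000e-01 2.5000000e-01]
[1.7965628e+04 5.8900000e-01 2.5100000e-01]
```

The fingers need about 0.7 s to close, and I lifted too soon, so nothing is gripped. I'll back off, reopen and re-measure the jug.

```bash
python3 -m creep '[[[-0.16,0,-0.05,0,1],[-0.16,0,-0.05,0,1],[-0.14,0,-0.05,0,1],[0,0,0,0,1],[0,0,0,0,1],[0,0,0,0,1]]]'
python3 w.py w5 jug jug_handle; sed -i "s/'w2'/'w5'/; s/ax=.*/ax=np.array([.6545,-.264])/; s/'w2','w4'/'w5','w4'/; s/if n=='w4'/if n!='w2'/" k.py; sed -i "s/for n in('w2','w4')/for n in('w5',)/" k.py; sed -i "s/for n in('w5','w4')/for n in('w5',)/" k.py; python3 k.py
sed "s/'w2','w4'/'w5',/;s/^X,e.*//;s/^c2.*//" j.py > j5.py; echo "c=L('w5.npz'); print(atz(c,w5,.15))" >> j5.py; python3 j5.py; python3 go.py .6545 -.2645 .33 -13 6 1
```

```text
clock: 14.58
tool_pos: [0.5647, -0.2437, 0.4505]
orientation: [179.9, -0.2, -12.8]
force: [0.1, 0.0, -0.3]
opening: 0.0476
gripper_force: 0.0
14.5833 [ 0.5647 -0.2437  0.4505] [179.9  -0.2 -12.8] qv 1.8945650144386186
jug [207.4  20.7] 0.96 [ 0.7819 -0.2208  0.    ]
jug [361.3 212.3] 0.89 [ 0.445  -0.3986  0.    ]
jug [253.  104.3] 0.71 [ 0.6564 -0.2586  0.    ]
jug [209.8 180.9] 0.59 [ 0.5551 -0.162   0.    ]
jug_handle [255.  142.7] 0.92 [ 0.6035 -0.25    0.064 ]
jug_handle [230.7 213. ] 0.65 [ 0.5135 -0.1931  0.064 ]
w5 176
(np.float64(0.9200268817204301), 166, 4, -4, np.float64(0.92))
(np.float64(0.9196787148594378), 170, 4, 2, np.float64(0.92))
(np.float64(0.9196787148594378), 168, 4, 0, np.float64(0.92))
(np.float64(0.9196787148594378), 166, 4, -2, np.float64(0.92))
(np.float64(0.9174496644295302), 170, 4, -2, np.float64(0.917))
(np.float64(0.9174496644295302), 168, 4, -4, np.float64(0.917))
w5 pred [259.36329551  97.38027165] mouth [256.73121387  94.19797688] [243  79  29  31 692]
[ 0.65550078 -0.26411139  0.15      ]
from [ 0.5654 -0.2438  0.4489] -12.8 turn -0.2
[0.0763, 0.0003, 0.0991] 0.0003 1.0
[0.0763, 0.0003, 0.0991] 0.0003 1.0
[0.0763, 0.0002, 0.0991] 0.0003 1.0
[0.0763, 0.0002, 0.0991] 0.0003 1.0
[0.0763, 0.0002, 0.0991] 0.0003 1.0
[0.0763, 0.0001, 0.0991] 0.0003 1.0
```

The jug hasn't moved: mouth at (0.655,-0.264), handle at about 168°. Grasping again.

```bash
python3 -m creep '[[[0.077,0,0.099,0,1],[0.077,0,0.099,0,1],[0.077,0,0.099,0,1],[0.077,0,0.099,0,1],[0.077,0,0.099,0,1],[0.077,0,0.099,0,1],[0,0,0,0,1]]]'
python3 -m creep '[[[0,0,0.08,0,1],[0,0,0.08,0,1],[0,0,0,0,0.3],[0,0,0,0,0.3],[0,0,0,0,0.3],[0,0,0,0,0.3],[0,0,0,0,0.3],[0,0,0,0,0.3]]]'
python3 -m creep '[[[0,0,0,0,0],[0,0,0,0,0],[0,0,0,0,0],[0,0,0,0,0],[0,0,0,0,0],[0,0,0,0,0]]]'
```

```text
clock: 15.32
tool_pos: [0.6563, -0.2645, 0.3238]
orientation: [179.9, 0.4, -12.9]
force: [-0.1, 1.0, -1.5]
opening: 0.0873
gripper_force: 0.0
clock: 15.98
tool_pos: [0.6551, -0.2645, 0.3]
orientation: [179.9, -0.2, -12.8]
force: [-0.5, 0.6, -0.2]
opening: 0.0534
gripper_force: 0.0
clock: 16.48
tool_pos: [0.655, -0.2646, 0.2995]
orientation: [179.9, -0.1, -12.8]
force: [-1.1, -0.4, 2.9]
opening: 0.0396
gripper_force: 30.0
```

```bash
python3 -m creep '[[[0,0,-0.05,0,0],[0,0,-0.1,0,0],[0,0,-0.15,0,0],[0,0,-0.18,0,0],[0,0,-0.18,0,0],[0,0,-0.1,0,0],[0,0,0,0,0]]]'
python3 go.py 0.5905 0.2515 0.45 -74.4 16 0
```

```text
clock: 17.07
tool_pos: [0.6551, -0.2644, 0.4573]
orientation: [179.9, -0.6, -12.8]
force: [1.8, -0.6, -1.8]
opening: 0.0396
gripper_force: 30.0
from [ 0.6551 -0.2644  0.4573] -12.8 turn -61.6
[-0.0554, -0.1527, 0.0023] 0.0428 0.0
[-0.0656, -0.1487, 0.0023] 0.0428 0.0
[-0.0754, -0.1439, 0.0023] 0.0428 0.0
[-0.0849, -0.1385, 0.0023] 0.0428 0.0
[-0.094, -0.1325, 0.0023] 0.0428 0.0
[-0.1027, -0.1259, 0.0023] 0.0428 0.0
[-0.1109, -0.1187, 0.0023] 0.0428 0.0
[-0.1186, -0.111, 0.0023] 0.0428 0.0
[-0.1258, -0.1028, 0.0023] 0.0428 0.0
[-0.1324, -0.0941, 0.0023] 0.0428 0.0
[-0.1385, -0.085, 0.0023] 0.0428 0.0
[-0.1439, -0.0755, 0.0023] 0.0428 0.0
[-0.1486, -0.0657, 0.0023] 0.0428 0.0
[-0.1527, -0.0556, 0.0023] 0.0428 0.0
[-0.1561, -0.0452, 0.0023] 0.0428 0.0
[-0.1588, -0.0346, 0.0023] 0.0428 0.0
```

```bash
python3 -m creep '[[[-0.055,-0.153,0.002,0.043,0],[-0.066,-0.149,0.002,0.043,0],[-0.075,-0.144,0.002,0.043,0],[-0.085,-0.138,0.002,0.043,0],[-0.094,-0.132,0.002,0.043,0],[-0.103,-0.126,0.002,0.043,0],[-0.111,-0.119,0.002,0.043,0],[-0.119,-0.111,0.002,0.043,0]]]' | head -2
python3 -m creep '[[[-0.126,-0.103,0.002,0.043,0],[-0.132,-0.094,0.002,0.043,0],[-0.138,-0.085,0.002,0.043,0],[-0.144,-0.076,0.002,0.043,0],[-0.149,-0.066,0.002,0.043,0],[-0.153,-0.056,0.002,0.043,0],[-0.156,-0.045,0.002,0.043,0],[-0.159,-0.035,0.002,0.043,0]]]' | head -2
python3 -m creep '[[[0,0,0,0,0],[0,0,0,0,0],[0,0,0,0,0]]]'
cat > m.py <<'E'
from h import *
s=telemetry.get_obs(); yaw=s['orientation'][2]
g=np.array(s['tool_pos'])
ps={n:snapshot(n) for n in('scene','side')}; cs={n:cam(ps[n]) for n in ps}
o={}
for q in('jug','jug_handle','wheel_top'):
    for n in ps:
        for d in nets.landmark_of(ps[n],q)[:6]:
            z={'jug':g[2]-.2995,'jug_handle':g[2]-.2995+.064,'wheel_top':.07}[q]
            X=atz(cs[n],d['uv'],z)
            if np.hypot(*(X[:2]-[.59,.25]))<.12:
                print(q,n,np.round(d['uv'],1),round(d['confidence'],2),np.round(X,4)); o.setdefault(q,{}).setdefault(n,d['uv'])
    if len(o.get(q,{}))==2: print('  tri',q,tri([(cs[n],o[q][n]) for n in o[q]]))
E
python3 m.py; python3 go.py 0.5905 0.2515 0.39 -74.4 4 0
```

```text
clock: 17.73
tool_pos: [0.6219, -0.0045, 0.4459]
clock: 18.4
tool_pos: [0.5909, 0.2537, 0.4422]
clock: 18.65
tool_pos: [0.5914, 0.2523, 0.4424]
orientation: [179.9, -0.1, -74.7]
force: [-0.5, -0.3, -4.1]
opening: 0.0396
gripper_force: 30.0
jug scene [332.6 161.3] 0.78 [0.5764 0.2549 0.1429]
jug side [197.2 203.3] 0.8 [0.5829 0.264  0.1429]
  tri jug (array([0.58040562, 0.25852935, 0.14226881]), [array([1.8, 0.7]), array([ 2.1, -0.5])])
jug_handle scene [349.6 138.9] 0.69 [0.5686 0.3024 0.2069]
jug_handle side [186.7 189.8] 0.97 [0.5784 0.3073 0.2069]
  tri jug_handle (array([0.57391781, 0.30469577, 0.2082389 ]), [array([1.8, 0.7]), array([ 2.1, -0.4])])
wheel_top scene [331.  179.9] 0.79 [0.5855 0.2556 0.07  ]
wheel_top side [196. 221.] 0.95 [0.6033 0.2473 0.07  ]
  tri wheel_top (array([0.59386133, 0.25354935, 0.07819061]), [array([1.1, 0.5]), array([ 1.3, -0.3])])
from [0.592  0.2515 0.4439] -74.8 turn 0.4
[-0.0005, 0.0018, 0.0674] -0.0011 0.0
[-0.0005, 0.0018, 0.0674] -0.0011 0.0
[-0.0005, 0.0018, 0.0674] -0.0011 0.0
[-0.0005, 0.0018, 0.0674] -0.0011 0.0
```

The handle points at about 108° against 107° for the line, centred to within 1–2 mm. Lowering.

```bash
python3 -m creep '[[[0,0.002,0.12,0,0],[0,0.002,0.12,0,0],[0,0,0.07,0,0],[0,0,0.03,0,0],[0,0,0,0,0],[0,0,0,0,0]]]'
python3 -m creep '[[[0,0,0.008,0,0],[0,0,0.006,0,0],[0,0,0,0,0]]]'
```

```text
clock: 19.55
tool_pos: [0.5916, 0.2518, 0.3765]
orientation: [-179.9, -0.1, -74.7]
force: [0.1, 0.7, -3.2]
opening: 0.0398
gripper_force: 30.0
clock: 19.8
tool_pos: [0.5913, 0.2519, 0.3736]
orientation: [-179.9, -0.1, -74.8]
force: [-0.4, 0.9, -4.4]
opening: 0.0396
gripper_force: 30.0
```

```bash
python3 -m creep '[[[0,0,0.008,0,0],[0,0,0.005,0,0],[0,0,0,0,0]]]'
python3 -m creep '[[[0,0,0.004,0,0],[0,0,0,0,0]]]'
```

```text
clock: 20.05
tool_pos: [0.5912, 0.2518, 0.3703]
orientation: [-179.9, -0.1, -74.8]
force: [0.1, -0.2, -3.9]
opening: 0.0397
gripper_force: 30.0
clock: 20.22
tool_pos: [0.5912, 0.2519, 0.3702]
orientation: [-179.9, -0.1, -74.7]
force: [-0.6, 0.8, 0.6]
opening: 0.0396
gripper_force: 30.0
```

Contact: the weight is off the gripper. Releasing.

```bash
python3 -m creep '[[[0,0,0,0,0.5],[0,0,0,0,0.8],[0,0,0,0,0.8],[0,0,0,0,0.8],[0,0,0,0,0.8],[0,0,0,0,0.8],[0,0,0,0,0.8]]]'
python3 -m creep '[[[0,0,-0.1,0,0.8],[0,0,-0.2,0,0.8],[0,0,-0.2,0,0.8],[-0.1,0,-0.1,0,0.5],[-0.2,0,0,0,0.3],[-0.2,0,0,0,0],[0,0,0,0,0],[0,0,0,0,0]]]'
python3 w.py w6 wheel_top jug jug_handle button_top; python3 m.py; cp pics/w6.png pics/w6v.png
```

```text
clock: 20.8
tool_pos: [0.5912, 0.2518, 0.3695]
orientation: [-179.9, -0.1, -74.8]
force: [0.1, -0.4, -0.1]
opening: 0.0694
gripper_force: 0.0
clock: 21.47
tool_pos: [0.564, 0.3504, 0.4888]
orientation: [-180.0, -0.1, -74.6]
force: [-0.4, -0.2, -0.7]
opening: 0.043
gripper_force: 0.0
21.4667 [0.564  0.3504 0.4888] [-1.80e+02 -1.00e-01 -7.46e+01] qv 2.1076489613111415
wheel_top [148.1  42.5] 0.42 [0.7489 0.2253 0.07  ]
jug [259.5  99.7] 0.57 [0.5852 0.2507 0.    ]
jug_handle [258.8 141.9] 0.81 [0.5695 0.3135 0.064 ]
jug scene [331.2 181.2] 0.92 [0.672  0.1917 0.19  ]
jug_handle scene [347.1 159.6] 0.88 [0.6685 0.2292 0.254 ]
wheel_top scene [331.1 181.2] 0.57 [0.59   0.2535 0.07  ]
wheel_top side [202.  222.5] 0.71 [0.5857 0.2441 0.07  ]
  tri wheel_top (array([0.58719844, 0.24981733, 0.07151639]), [array([-1.5, -0.6]), array([-1.8,  0.4])])
```

View pics/w6v.png

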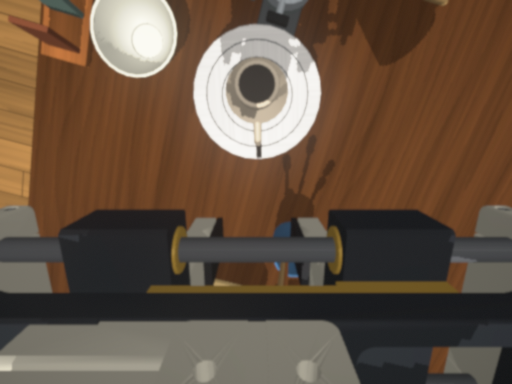

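The jug stands centred on the wheel at (258,88), with its handle at (258,130) over the dark line, whose tip shows at (258,150). Now the button.

```bash
python3 go.py 0.6515 0.09 0.46 -74.6 8 0
```

```text
from [0.5648 0.3482 0.4894] -74.8 turn 0.2
[0.17, -0.0099, 0.0184] -0.0002 0.0
[0.17, -0.0098, 0.0184] -0.0002 0.0
[0.17, -0.0097, 0.0184] -0.0002 0.0
[0.17, -0.0097, 0.0184] -0.0002 0.0
[0.17, -0.0096, 0.0184] -0.0002 0.0
[0.17, -0.0096, 0.0184] -0.0002 0.0
[0.17, -0.0095, 0.0184] -0.0002 0.0
[0.17, -0.0094, 0.0184] -0.0002 0.0
```

```bash
python3 -m creep '[[[0.17,-0.01,0.018,0,0],[0.17,-0.01,0.018,0,0],[0.17,-0.01,0.018,0,0],[0.17,-0.01,0.018,0,0],[0.17,-0.01,0.018,0,0],[0.17,-0.01,0.018,0,0],[0.17,-0.009,0.018,0,0],[0.17,-0.009,0.018,0,0]]]' | head -2
python3 -m creep '[[[0,0,0,0,0],[0,0,0.2,0,0],[0,0,0.2,0,0],[0,0,0.2,0,0],[0,0,0.2,0,0],[0,0,0.12,0,0],[0,0,0.04,0,0],[0,0,0,0,0]]]'
python3 l.py; python3 go.py 0.6515 0.09 0.26 -74.6 1 0
python3 - <<'E'
from h import *
for n in('scene','side'):
    p=snapshot(n);c=cam(p)
    for d in nets.landmark_of(p,'button_top')[:2]: print(n,d['uv'],d['confidence'],atz(c,d['uv'],.078))
E
```

```text
clock: 22.78
tool_pos: [0.6516, 0.0885, 0.4611]
clock: 23.45
tool_pos: [0.6512, 0.0896, 0.2668]
orientation: [179.8, -0.1, -74.8]
force: [0.3, -0.5, 0.3]
opening: 0.0006
gripper_force: 0.0
23.45 [0.6512 0.0896 0.2668] [ 1.798e+02 -1.000e-01 -7.480e+01] [ 0.27997273 -0.46705017  0.3043798 ] 0.0005786434824374576
lever_grip scene [249.6 185.7] 0.96 [0.5253 0.0203 0.085 ]
lever_grip scene [328.8 182.1] 0.25 [0.6007 0.238  0.085 ]
lever_grip side [265.8 190.2] 0.97 [0.5145 0.0279 0.085 ]
  tri [0.5196 0.0213 0.0793] [array([-0.4, -0.3]), array([-0.4,  0.2])]
  r 0.09645166947672533 lever 0.8454143240942061
brake_pivot scene [280.2 201.2] 0.73 [0.5934 0.0877 0.06  ]
brake_pivot scene [125.4 298.8] 0.3 [ 0.7231 -0.3907  0.06  ]
brake_pivot side [233.6 199.3] 0.97 [0.5876 0.0884 0.06  ]
  tri [0.5904 0.0874 0.0579] [array([-0.6, -0.3]), array([-0.6,  0.2])]
grasp pt [0.6507 0.0891 0.1078] [array([290., 206.]), array([216., 179.])]
from [0.6522 0.0901 0.2713] -74.7 turn 0.1
[-0.0006, 0.0034, 0.0565] -0.0015 0.0
scene [148.0, 212.3] 0.63 [ 0.50029915 -0.27522985  0.078     ]
scene [291.5, 214.1] 0.55 [0.65823808 0.09181967 0.078     ]
side [216.6, 186.8] 0.44 [0.65261795 0.08187026 0.078     ]
```

```bash
python3 -m creep '[[[0,0,0.03,0,0],[0,0,0.02,0,0],[0,0,0.01,0,0],[0,0,0,0,0]]]'
python3 -m creep '[[[0,0,0.01,0,0],[0,0,0.01,0,0],[0,0,0,0,0]]]'
```

```text
clock: 24.28
tool_pos: [0.6514, 0.0897, 0.2562]
orientation: [180.0, -0.1, -74.8]
force: [0.4, -0.2, 0.4]
opening: 0.0005
gripper_force: 0.0
clock: 24.53
tool_pos: [0.6517, 0.0898, 0.2529]
orientation: [-179.9, -0.1, -74.7]
force: [-0.7, 0.4, 3.0]
opening: 0.0008
gripper_force: 1.1
```

Contact at 3 N; pressing down and holding.

```bash
python3 -m creep '[[[0,0,0.012,0,0],[0,0,0.006,0,0],[0,0,0,0,0],[0,0,0,0,0]]]'
python3 -m creep '[[[0,0,0,0,0],[0,0,0,0,0],[0,0,0,0,0],[0,0,0,0,0],[0,0,0,0,0],[0,0,0,0,0],[0,0,0,0,0],[0,0,0,0,0]]]'
python3 -m creep '[[[0,0,0,0,0],[0,0,0,0,0],[0,0,0,0,0],[0,0,0,0,0],[0,0,0,0,0],[0,0,0,0,0],[0,0,0,0,0],[0,0,0,0,0]]]'
python3 l.py l4
```

```text
clock: 24.87
tool_pos: [0.6517, 0.0898, 0.2504]
orientation: [-179.9, -0.1, -74.7]
force: [-2.8, -0.7, 6.8]
opening: 0.0006
gripper_force: 3.7
clock: 25.53
tool_pos: [0.6517, 0.0898, 0.2504]
orientation: [-179.9, -0.1, -74.7]
force: [-2.6, 0.6, 6.8]
opening: 0.0003
gripper_force: 3.7
clock: 26.2
tool_pos: [0.6517, 0.0898, 0.2504]
orientation: [-179.9, -0.1, -74.7]
force: [-2.0, 0.3, 7.4]
opening: 0.0003
gripper_force: 3.7
26.2 [0.6517 0.0898 0.2504] [-1.799e+02 -1.000e-01 -7.470e+01] [-2.02879103  0.25165893  7.4029186 ] 0.0002911194229645718
lever_grip scene [246.5 209.7] 0.6 [ 0.6015 -0.0196  0.085 ]
lever_grip side [248.6 177.2] 0.76 [ 0.5972 -0.0094  0.085 ]
  tri [ 0.6003 -0.0176  0.0808] [array([0.5, 0.3]), array([ 0.5, -0.2])]
  r 0.10823118037592457 lever -0.05290490496990325
brake_pivot scene [280.  201.6] 0.61 [0.5945 0.0866 0.06  ]
brake_pivot side [234.9 197.5] 0.6 [0.5899 0.078  0.06  ]
  tri [0.5912 0.0837 0.061 ] [array([-1.4, -0.7]), array([-1.5,  0.4])]
grasp pt [0.6521 0.0896 0.0914] [array([290., 210.]), array([215., 184.])]
```

The lever is home (measured about −0.05, i.e. 0). Holding a little longer, then lifting clear and checking.

```bash
python3 -m creep '[[[0,0,0,0,0],[0,0,0,0,0],[0,0,0,0,0],[0,0,0,0,0],[0,0,0,0,0],[0,0,0,0,0]]]'|head -1
python3 -m creep '[[[0,0,-0.05,0,0],[0,0,-0.15,0,0],[0,0,-0.2,0,0],[0,0,-0.2,0,0],[0,0,-0.2,0,0],[0,0,-0.2,0,0],[0,0,0,0,0],[0,0,0,0,0]]]'
python3 l.py | head -6; python3 - <<'E'
from h import *
for n in('scene','side'):
    p=snapshot(n);c=cam(p)
    for q,z in(('jug',.07),('jug_handle',.134)):
        for d in nets.landmark_of(p,q)[:6]:
            X=atz(c,d['uv'],z)
            if np.hypot(*(X[:2]-[.59,.25]))<.1: print(n,q,np.round(X,4),d['confidence'])
E
```

```text
clock: 27.0
clock: 27.67
tool_pos: [0.6515, 0.09, 0.4532]
orientation: [-179.6, -0.1, -74.7]
force: [-0.2, 0.4, -0.5]
opening: 0.0005
gripper_force: 0.0
27.6667 [0.6515 0.09   0.4532] [-1.796e+02 -1.000e-01 -7.470e+01] [-0.17258709  0.40659036 -0.48792511] 0.0005172359445218251
lever_grip scene [249.1 210.5] 0.94 [ 0.6068 -0.014   0.085 ]
lever_grip side [249.3 175.8] 0.68 [ 0.6    -0.0179  0.085 ]
lever_grip side [198.2 244.8] 0.55 [0.5237 0.3416 0.085 ]
  tri [ 0.6026 -0.0157  0.0838] [array([-1.1, -0.7]), array([-1.1,  0.4])]
  r 0.10667606375823958 lever -0.07688028287045882
scene jug [0.5834 0.2527 0.07  ] 0.85
scene jug_handle [0.5863 0.2958 0.134 ] 0.62
side jug [0.5894 0.2608 0.07  ] 0.65
side jug_handle [0.5663 0.3119 0.134 ] 0.91
```

```bash
python3 -c "
from plant import workorder; print(workorder.close_job())"
```

```text
the job is handed in; nothing more can be done
None
```

The job is handed in at about 28 s: I set the brake at the third notch, stood the jug centred on the wheel with its handle over the dark line, then held the button until the lever swung home. The final check showed lever and jug in place and the robot clear, though I didn't re-measure the other pots and tools.

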